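# Slide a tile jar along the batten to its stop

### The job

Push the wide jar of mosaic tiles straight across the table until it is pressed against the wooden batten with about 10 N, then slide it along the batten, keeping it touching, to the stop block and press it home against the block, again with about 10 N, so that it ends standing in the corner touching both. Do not lift or tip the jar, never load the block or the batten with more than 16 N (they are only tacked down), and leave the mug, the phone and the open tub where they are; let go and back away at the end.

Things in the scene. Friction and masses are not known exactly. Their poses are not given: they have to be found in the camera images.
- jar_center (a point): Centre (half-way up, 37 mm above the table) of the loose upright round jar: pale translucent plastic, white lid, 100 mm in diameter up to 60 mm, lid 96 mm in diameter, 74 mm high overall, too wide to grasp. 0.35 to 0.7 kg, slippery (friction about 0.3): sliding it takes 1 to 4 N, differing by run. It starts 20 to 50 mm clear of the batten on the robot's side, near mid-length.
- batten: Straight light-wood batten fixed on the table, 520 mm long (its y axis), 25 mm thick (its x axis), 30 mm high. Origin at the centre of its underside. The jar runs along its robot-side face, which lies at x = -12.5 mm in its frame; its x axis points away from the robot. With the jar touching, the jar's centre is at x = -62.5 mm in this frame.
- stop: Dark-wood stop block fixed against the robot-side face of the batten near one end, at either end (y = about +225 or -225 mm in the batten's frame), yawed with the batten. 80 mm across (its x axis, from -30 to +50 mm), 30 mm along the batten (its y axis, from -15 to +15 mm), 40 mm high. Origin on the table 50 mm out from the batten's face, so on the line on which the jar's centre travels; with the jar touching, the two centres are 65 mm apart horizontally.
- clamp: Steel screw clamp with a black knob that holds the batten at the other end from the stop block; fixed, 74 mm high, 24 mm along the batten. It stands over the batten: it reaches 12 mm to the robot's side of the batten's face only above 50 mm. Its origin is on the table 50 mm out from the batten's face, as for the block. Not part of the work.
- mug: White mug, 80 mm in diameter, 85 mm high, behind the batten; origin at the centre of its underside. Leave alone.
- tub: Open clear tub of tiles, 110 x 80 mm, 45 mm high, behind the batten; origin at the centre of its underside. Leave alone.
- phone: Black phone lying flat, 74 x 150 mm, 9 mm thick, on the robot side of the batten, towards its +y end; origin at the centre of its underside. Leave alone.

How it is judged:
By the outcome, as a careful person would: the job done as asked, in the order asked, and still so for the second after the job is handed in, with the robot touching nothing.
It also fails if it takes over 72 s, if anything falls off the work surface, if the arm or the gripper's body presses on something with over 40 N, if the wrist force passes 120 N, or if a joint passes its speed limit or range.

### The arm

A 6-joint arm with a two-finger parallel gripper is mounted at the origin on the work surface. World frame = base frame: x ahead of the robot, y to its left, z up, the work surface at z = 0. Lengths are in m, angles in rad, forces in N, time in s.
With the tool pointing down it reaches from about 0.35 to 0.975 m from the base axis. Payload 4.9 kg.
Tool frame: the origin (TCP) lies midway between the tips of the shut fingers; the grasp point (between the pads) lies manip.grip_depth behind it (manip.grip_depth is the distance from the TCP to the grasp point, in m); z points along the fingers, x is the direction in which the jaws open and shut, and the axes are right-handed (so a half turn about z gives the same grasp; the last joint's range is limited). The gripper opens to 85 mm and grips with 20 to 120 N. Pads are 22 mm wide; open, the fingers measure 114 mm over their backs; the gripper's body (76 mm by 85 mm) begins 54 mm behind the grasp point. The pads swing forward as they close: fully open they stand 13 mm farther back than shut.
Start: joints at [-1.267, 0.053, 1.613, -0, 1.476, -0.119], TCP at [0.256, -0.57, 0.231] pointing down, gripper open.
Joint ranges: [-3.01, 3.01], [-1.01, 2.22], [0.06, 2.58], [-1.02, 4.17], [0.09, 2.62], [-3.14, 3.14]. Speed limits (rad/s): [2.57, 2.57, 3.14, 3.14, 3.14, 3.14].

### API

Orientations are given as a unit quaternion [w, x, y, z].
In Python, from plant import state, grab_frame, ticket, manip gives the robot as it stands.
- The arm moves only by the tool carry_out, never from a script. Its argument "moves" is a list that holds one entry, the list of rows, each a list of 7 numbers: the turn, a rotation vector about the tool's x, y, z each as a share of 5 degrees, from -1 to 1, then the shift along the tool's x, y, z each as a share of 0.04 m, from -1 to 1, then the gripper command: -1 is shut, 1 is fully open, values between are in proportion. A call has 1 to 8 rows; each row shifts and turns the commanded pose from where the row before left it, along the tool's axes as they then stand; what a row does not reach is not made up. A row lasts 1/12 s, in which the tool goes at most 41.7 mm and 7.16 degrees, less where a joint would pass 70% of its speed; a pose out of reach is approached as far as the arm can. A call with a number of a shift or a turn outside -1 to 1 is refused whole. A call with a gripper value outside its range is refused whole. The fingers move at their own pace and stop on an object; the grip force is fixed at half the most. Time passes only in rows, so rows that do not move let the fingers close. It gives the time, the measured TCP pose, the force and the opening at its end, in the units of the state.
- state(): the state, without advancing time (a new reading comes with each control period).
- grab_frame(name): name is "scene" or "side" or "wrist"; returns a dict with "frame" (480x640x3 uint8, red, green, blue), "z_map" (480x640 float32, m along the optical axis (not along the pixel's ray), 0 where there is no reading), "K" (3x3 intrinsics, pixels), "world_from_camera" (4x4, takes a point from camera to world coordinates); the wrist camera has in their place "hand_eye" (4x4, takes a point from camera to tool coordinates, whose origin is the TCP and whose axes are the tool frame's). Camera axes: x right, y down, z forward; pixel columns grow to the right and rows downward; lengths in m; the calibration is good to about 2 mm. A picture is of the moment at which its call begins: read the wrist's pose just before it.
- ticket.job_done(): hands the job in, once; it reports no verdict.
The state is a dict: "time": time; "joint_pos": joint angles; "joint_vel": joint speeds; "joint_efforts": joint torques, N m; "tool_pos": TCP position; "tool_rot": TCP orientation; "contact_force": force on the tool from outside, world axes, zero at the start; "ft_torque": the same for the moment, N m; "gripper_width": opening from 0.0 (shut) to 1.0 (fully open).
Only numpy, scipy, OpenCV 4.12 (cv2) and the standard library are available. Lean on these libraries where they do the work, as an engineer would, in place of code of your own. Each camera call takes 0.05 s, during which the arm holds its last target.

## Working session

There is one attempt and no reset: what is moved stays moved. The work goes in short steps, Python scripts to look and compute and a tool call to move; the robot and the scene stay as the last step left them, time stands still between calls to the robot, and variables do not carry over. Pictures are saved under pics/ and viewed, and the job is handed in when it is done.

Besides the shell and the picture viewer there is one more tool, called after "Request:" in YAML: its name, and indented under it one key for each argument. carry_out: Moves the arm, as the interface text tells. Shift numbers are shares of 0.04 m and turn numbers shares of 5 degrees, none past 1 either way. Its arguments: {"type":"object","properties":{"moves":{"type":"array"}},"required":["moves"]}

```bash
ls; mkdir -p pics; python3 - <<'E'
from plant import state, grab_frame, ticket, manip
import cv2,pickle
print(state()); print(manip, getattr(manip,'grip_depth',None))
for n in ("scene","side"):
    f=grab_frame(n); pickle.dump(f,open(n+'.pkl','wb')); cv2.imwrite(f'pics/{n}0.png',f['frame'][:,:,::-1]); print(f['K'],f['world_from_camera'])
E
```

```text
pics
{'time': 0.0, 'joint_pos': array([-1.26699497e+00,  5.33609658e-02,  1.61431252e+00,  1.39196983e-05,
        1.47599780e+00, -1.19020225e-01]), 'joint_vel': array([ 0.00081518,  0.00021801,  0.00039616, -0.00050483, -0.00135436,
       -0.00038684]), 'joint_efforts': array([ 1.23865277e-03, -3.93678403e+01, -3.70176852e+01, -4.15411603e-05,
        7.00151242e-03,  3.76019941e-06]), 'tool_pos': array([ 0.25626209, -0.56935723,  0.23004941]), 'tool_rot': array([-6.69302391e-04,  8.39741759e-01, -5.42984989e-01, -7.95150839e-04]), 'contact_force': array([-0.00500757,  0.14354418,  0.06261923]), 'ft_torque': array([ 0.03990878, -0.00211981, -0.00852878]), 'gripper_width': 1.0015710656143202}
<Robot object at 0x7fa918407a10> 0.0187
[[533.19317597   0.         315.31797551]
 [  0.         533.19317597 234.10866175]
 [  0.           0.           1.        ]] [[-0.43333755  0.5733823  -0.69530663  1.24276786]
 [ 0.90116189  0.26607498 -0.34221535  0.34583247]
 [-0.01121653 -0.7748786  -0.63201056  0.65593024]
 [ 0.          0.          0.          1.        ]]
[[607.34056833   0.         318.82482742]
 [  0.         607.34056833 241.56383924]
 [  0.           0.           1.        ]] [[-0.94948704 -0.23556619  0.20732327  0.34939151]
 [-0.31371852  0.69693422 -0.64487471  0.76509105]
 [ 0.00742    -0.67734132 -0.73563148  0.89480149]
 [ 0.          0.          0.          1.        ]]
```

View pics/scene0.png

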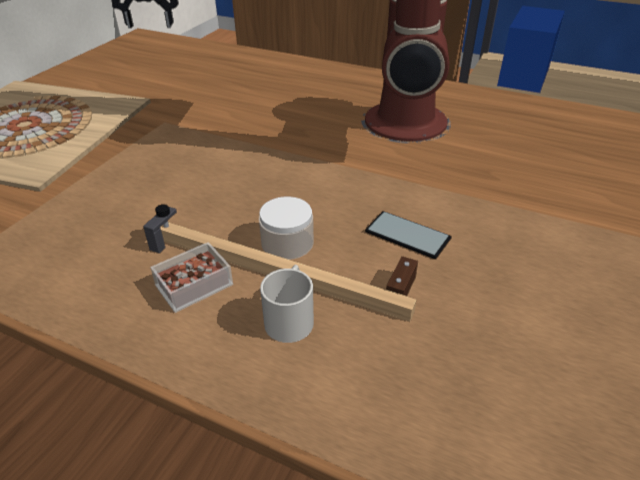

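View pics/side0.png

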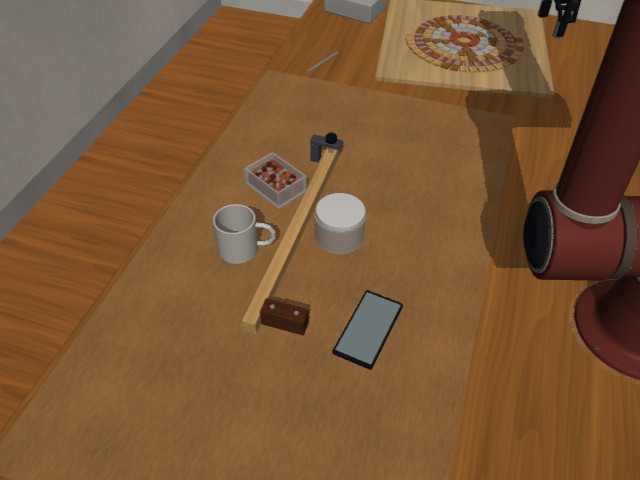

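Side view: batten runs from (330,150) to (250,328), the stop is at (285,315) at the +y end, the jar lid at (340,212), the phone at (368,328), and the clamp at (326,145).

```bash
cat > h.py <<'E'
import numpy as np,cv2
def cloud(f):
    K=f['K'];z=f['z_map'];v,u=np.mgrid[0:480,0:640]
    c=np.stack([(u-K[0,2])/K[0,0]*z,(v-K[1,2])/K[1,1]*z,z],-1)
    T=f['world_from_camera']; return c@T[:3,:3].T+T[:3,3]
def ray(f,u,v,h):
    K=f['K'];T=f['world_from_camera'];d=T[:3,:3]@np.array([(u-K[0,2])/K[0,0],(v-K[1,2])/K[1,1],1.]);o=T[:3,3]
    return (o+d*(h-o[2])/d[2])[:2]
E
python3 - <<'E'
import pickle,numpy as np,cv2
from h import *
for n in('scene','side'):
    f=pickle.load(open(n+'.pkl','rb'));P=cloud(f);hsv=cv2.cvtColor(f['frame'],cv2.COLOR_RGB2HSV);H=P[...,2]
    ok=f['z_map']>0
    tb=ok&(abs(H)<.006); print(n,'table z',np.median(H[tb]))
    def rep(name,m,h):
        m=m.astype(np.uint8); k,l,s,_=cv2.connectedComponentsWithStats(m)
        i=1+np.argmax(s[1:,4]); ys,xs=np.where(l==i)
        Q=np.array([ray(f,u,v,h) for u,v in zip(xs,ys)],np.float32)
        r=cv2.minAreaRect(Q*1000); c=cv2.minEnclosingCircle(Q*1000)
        print(name,len(Q),'mean',Q.mean(0),'rect',np.round(cv2.boxPoints(r)).tolist(),r,'circ',c); return Q
    reg=ok&(P[...,0]>.3)&(P[...,0]<.95)&(abs(P[...,1])<.5)
    # print colours
    pts={'scene':[(287,212),(340,286),(405,268),(408,235),(230,246)],'side':[(340,210),(300,225),(285,308),(368,328)]}[n]
    for u,v in pts: print((u,v),hsv[v,u],P[v,u].round(4))
    rep('lid',reg&(abs(H-.074)<.004)&(hsv[...,1]<40),.074)
    b=reg&(abs(H-.030)<.004)&(hsv[...,1]>50)&(hsv[...,2]>120)
    rep('batten',b,.03)
    rep('stop',reg&(abs(H-.040)<.005)&(hsv[...,2]<110),.04)
    rep('phone',reg&(abs(H-.009)<.006)&(hsv[...,0]>60),.009)
    rep('clamp',reg&(H>.04)&(P[...,1]<-.1)&(hsv[...,2]<110),.06)
E
```

```text
scene table z -8.851844092566674e-05
(287, 212) [  0   1 222] [ 0.5659 -0.0442  0.0731]
(340, 286) [ 16  98 189] [0.6603 0.1033 0.0307]
(405, 268) [ 10 139  79] [0.5825 0.1891 0.0395]
(408, 235) [ 92  22 154] [0.4595 0.1574 0.0095]
(230, 246) [ 16  98 204] [ 0.6499 -0.1187  0.0299]
lid 1336 mean [ 0.5703243  -0.04528191] rect [[505.0, -25.0], [546.0, -109.0], [633.0, -67.0], [592.0, 17.0]] ((569.1363525390625, -45.889766693115234), (97.14659881591797, 93.43128204345703), 26.040882110595703) circ ((569.74853515625, -45.96739196777344), 49.7003059387207)
batten 2654 mean [0.6502122  0.00552355] rect [[634.0, 227.0], [639.0, -268.0], [666.0, -268.0], [661.0, 227.0]] ((650.029052734375, -20.724502563476562), (27.042768478393555, 495.2536315917969), 0.5258440971374512) circ ((651.7321166992188, -20.709543228149414), 247.62811279296875)
stop 613 mean [0.59990656 0.18980683] rect [[556.0, 205.0], [556.0, 174.0], [641.0, 175.0], [641.0, 206.0]] ((598.4683227539062, 189.74258422851562), (84.55083465576172, 31.23613929748535), 0.6342076659202576) circ ((598.8853759765625, 189.01388549804688), 
[... 1490 characters left out ...]
0.2969207763672), (80.57423400878906, 34.10066223144531), 0.42854467034339905) circ ((596.7955322265625, 189.7138214111328), 42.35059356689453)
phone 2849 mean [0.45232442 0.15911365] rect [[407.0, 87.0], [478.0, 77.0], [498.0, 225.0], [427.0, 234.0]] ((452.38238525390625, 155.87686157226562), (148.99607849121094, 71.39938354492188), 82.39089965820312) circ ((452.7927551269531, 155.6358184814453), 81.11709594726562)
clamp 400 mean [ 0.66486603 -0.25738624] rect [[621.0, -240.0], [640.0, -297.0], [707.0, -274.0], [688.0, -217.0]] ((663.7423706054688, -256.76031494140625), (70.69910430908203, 60.02896499633789), 18.843582153320312) circ ((665.052734375, -254.49708557128906), 37.89411163330078)
```

Request:
carry_out:
  moves:
    - [[0, 0, 0.8, 0, 0, 0, -1], [0, 0, 0.8, 0, 0, 0, -1], [0, 0, 0.8, 0, 0, 0, -1], [0, 0, 0.8, 0, 0, 0, -1], [0, 0, 0.8, 0, 0, 0, -1], [0, 0, 0.84, 0, 0, 0, -1], [0, 0, 0, -0.4, -0.15, 0, -1], [0, 0, 0, -0.7, -0.26, 0, -1]]

```text
time: 0.77
tool_pos: [0.2719, -0.5267, 0.2304]
tool_rot: [-0.0, -0.706, 0.708, 0.0]
contact_force: [0.7, 0.3, 0.6]
gripper_width: 0.005
```

Request:
carry_out:
  moves:
    - [[0, 0, 0, -0.75, -0.28, 0.1, -1], [0, 0, 0, -0.75, -0.28, 0.1, -1], [0, 0, 0, -0.75, -0.28, 0.1, -1], [0, 0, 0, -0.75, -0.28, 0.1, -1], [0, 0, 0, -0.75, -0.28, 0.1, -1], [0, 0, 0, -0.75, -0.28, 0.1, -1], [0, 0, 0, -0.75, -0.28, 0.1, -1], [0, 0, 0, -0.75, -0.28, 0.1, -1]]

```text
time: 1.43
tool_pos: [0.3623, -0.2842, 0.1986]
tool_rot: [-0.0, 0.707, -0.707, -0.0]
contact_force: [0.8, -0.6, -0.2]
gripper_width: 0.005
```

Request:
carry_out:
  moves:
    - [[0, 0, 0, -0.75, -0.28, 0.1, -1], [0, 0, 0, -0.75, -0.28, 0.1, -1], [0, 0, 0, -0.75, -0.28, 0.1, -1], [0, 0, 0, -0.75, -0.28, 0.1, -1], [0, 0, 0, -0.75, -0.28, 0.1, -1], [0, 0, 0, -0.75, -0.28, 0.1, -1], [0, 0, 0, -0.5, -0.2, 0.1, -1], [0, 0, 0, 0, 0, 0, -1]]

```text
time: 2.1
tool_pos: [0.4374, -0.0825, 0.1699]
tool_rot: [-0.0, 0.709, -0.705, -0.001]
contact_force: [0.1, -0.2, -0.2]
gripper_width: -0.002
```

Request:
carry_out:
  moves:
    - [[0, 0, 0, -0.45, -0.2, 0.3, -1], [0, 0, 0, -0.45, -0.2, 0.6, -1], [0, 0, 0, 0, -0.1, 0.7, -1], [0, 0, 0, 0, 0, 0.7, -1], [0, 0, 0, 0, 0, 0.5, -1], [0, 0, 0, 0, 0, 0.3, -1], [0, 0, 0, 0, 0, 0, -1], [0, 0, 0, 0, 0, 0, -1]]

```text
time: 2.77
tool_pos: [0.4566, -0.0502, 0.0467]
tool_rot: [-0.001, -0.707, 0.707, 0.001]
contact_force: [0.8, -0.5, 0.7]
gripper_width: -0.004
```

```bash
python3 - <<'E'
from plant import state, grab_frame
import cv2
s=state();print(s['tool_pos'],s['tool_rot'],s['contact_force'])
a=grab_frame('side')['frame'][120:360,200:520];b=grab_frame('scene')['frame'][100:340,180:500]
cv2.imwrite('pics/a1.png',cv2.resize(cv2.vconcat([a,b]),None,fx=1.2,fy=1.2)[:,:,::-1])
E
```

```text
[ 0.45664546 -0.05019315  0.04666264] [-5.83805172e-04 -7.07067371e-01  7.07145455e-01  8.35280815e-04] [ 0.75664911 -0.47415226  0.71748245]
```

View pics/a1.png

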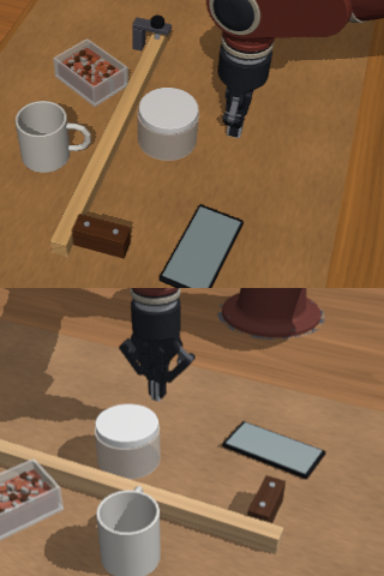

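The finger stands on the robot side of the jar (side crop, about (235,125)), clear of everything. The jar and the other items haven't moved.

Request:
carry_out:
  moves:
    - [[0, 0, 0, -0.06, 0, 0.35, -1], [0, 0, 0, -0.06, 0, 0.35, -1], [0, 0, 0, 0, -0.25, 0, -1], [0, 0, 0, 0, -0.25, 0, -1], [0, 0, 0, 0, -0.25, 0, -1], [0, 0, 0, 0, 0, 0, -1], [0, 0, 0, 0, 0, 0, -1]]

```text
time: 3.45
tool_pos: [0.489, -0.0454, 0.0206]
tool_rot: [-0.001, 0.707, -0.707, 0.001]
contact_force: [-0.4, -0.1, -0.4]
gripper_width: 0.003
```

Request:
carry_out:
  moves:
    - [[0, 0, 0, 0, -0.1, 0, -1], [0, 0, 0, 0, -0.1, 0, -1], [0, 0, 0, 0, -0.1, 0, -1], [0, 0, 0, 0, -0.1, 0, -1], [0, 0, 0, 0, 0, 0, -1]]

```text
time: 3.87
tool_pos: [0.5043, -0.0451, 0.0196]
tool_rot: [-0.0, 0.707, -0.707, 0.0]
contact_force: [-0.2, -0.4, 0.4]
gripper_width: 0.002
```

Request:
carry_out:
  moves:
    - [[0, 0, 0, 0, -0.05, 0, -1], [0, 0, 0, 0, -0.05, 0, -1], [0, 0, 0, 0, -0.05, 0, -1], [0, 0, 0, 0, -0.05, 0, -1]]

```text
time: 4.2
tool_pos: [0.511, -0.0449, 0.0189]
tool_rot: [0.0, 0.707, -0.707, -0.001]
contact_force: [-2.1, -0.4, -0.1]
gripper_width: -0.002
```

Request:
carry_out:
  moves:
    - [[0, 0, 0, 0, -0.05, 0, -1], [0, 0, 0, 0, -0.05, 0, -1]]

```text
time: 4.37
tool_pos: [0.5153, -0.045, 0.019]
tool_rot: [0.0, 0.707, -0.707, -0.0]
contact_force: [-1.6, 0.8, -0.5]
gripper_width: -0.001
```

Request:
carry_out:
  moves:
    - [[0, 0, 0, 0, -0.05, 0, -1], [0, 0, 0, 0, -0.05, 0, -1], [0, 0, 0, 0, -0.05, 0, -1]]

```text
time: 4.62
tool_pos: [0.5215, -0.045, 0.0192]
tool_rot: [0.0, 0.707, -0.707, -0.0]
contact_force: [-2.3, -0.2, -0.5]
gripper_width: -0.001
```

Request:
carry_out:
  moves:
    - [[0, 0, 0, 0, -0.02, 0, -1], [0, 0, 0, 0, -0.02, 0, -1]]

```text
time: 4.78
tool_pos: [0.5232, -0.0451, 0.0194]
tool_rot: [0.0, 0.707, -0.707, 0.0]
contact_force: [-2.6, -0.3, 1.2]
gripper_width: -0.002
```

Request:
carry_out:
  moves:
    - [[0, 0, 0, 0, -0.02, 0, -1], [0, 0, 0, 0, -0.02, 0, -1]]

```text
time: 4.95
tool_pos: [0.5247, -0.045, 0.0194]
tool_rot: [0.0, 0.707, -0.707, 0.0]
contact_force: [-2.8, -0.7, -0.1]
gripper_width: 0.001
```

Request:
carry_out:
  moves:
    - [[0, 0, 0, 0, -0.02, 0, -1], [0, 0, 0, 0, -0.02, 0, -1]]

```text
time: 5.12
tool_pos: [0.5263, -0.045, 0.0194]
tool_rot: [-0.0, 0.707, -0.707, 0.0]
contact_force: [-2.3, 0.4, 1.3]
gripper_width: 0.001
```

Request:
carry_out:
  moves:
    - [[0, 0, 0, 0, -0.02, 0, -1]]

```text
time: 5.2
tool_pos: [0.5269, -0.045, 0.0193]
tool_rot: [0.0, 0.707, -0.707, -0.0]
contact_force: [-5.6, -0.6, 1.3]
gripper_width: -0.004
```

Request:
carry_out:
  moves:
    - [[0, 0, 0, 0, -0.02, 0, -1]]

```text
time: 5.28
tool_pos: [0.5269, -0.045, 0.019]
tool_rot: [0.001, 0.707, -0.707, -0.001]
contact_force: [-6.9, 0.3, 1.5]
gripper_width: -0.001
```

Request:
carry_out:
  moves:
    - [[0, 0, 0, 0, 0, 0, -1]]

```text
time: 5.37
tool_pos: [0.5268, -0.045, 0.0188]
tool_rot: [0.001, 0.707, -0.707, -0.001]
contact_force: [-4.7, -0.2, 0.3]
gripper_width: 0.0
```

Request:
carry_out:
  moves:
    - [[0, 0, 0, 0, -0.01, 0, -1], [0, 0, 0, 0, 0, 0, -1]]

```text
time: 5.53
tool_pos: [0.5268, -0.045, 0.0186]
tool_rot: [0.001, 0.707, -0.707, -0.001]
contact_force: [-6.2, -1.0, 1.6]
gripper_width: 0.001
```

Request:
carry_out:
  moves:
    - [[0, 0, 0, 0, -0.02, 0, -1], [0, 0, 0, 0, 0, 0, -1]]

```text
time: 5.7
tool_pos: [0.5267, -0.0449, 0.0183]
tool_rot: [0.002, 0.707, -0.707, -0.002]
contact_force: [-8.1, -0.7, 2.5]
gripper_width: 0.001
```

Request:
carry_out:
  moves:
    - [[0, 0, 0, 0, -0.01, 0, -1], [0, 0, 0, 0, 0, 0, -1]]

```text
time: 5.87
tool_pos: [0.5267, -0.045, 0.0183]
tool_rot: [0.002, 0.707, -0.707, -0.003]
contact_force: [-10.1, -1.6, 3.6]
gripper_width: 0.002
```

Request:
carry_out:
  moves:
    - [[0, 0, 0, 0, -0.01, 0, -1], [0, 0, 0, 0, 0, 0, -1], [0, 0, 0, 0, 0, 0, -1], [0, 0, 0, 0, 0, 0, -1]]

```text
time: 6.2
tool_pos: [0.5267, -0.0449, 0.0183]
tool_rot: [0.003, 0.707, -0.707, -0.003]
contact_force: [-11.4, -1.3, 5.5]
gripper_width: -0.002
```

```bash
python3 - <<'E'
from plant import state, grab_frame
import cv2
a=grab_frame('side')['frame'][120:360,200:520];b=grab_frame('scene')['frame'][100:340,180:500]
cv2.imwrite('pics/a2.png',cv2.resize(cv2.vconcat([a,b]),None,fx=1.2,fy=1.2)[:,:,::-1])
print(state()['contact_force'])
E
```

```text
[-12.30020225  -0.45316388   5.55635444]
```

View pics/a2.png

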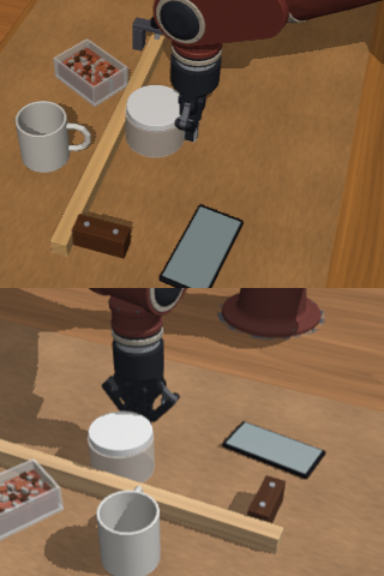

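Jar sits upright and flush against the batten (side crop, jar at (155,120)), with nothing else moved. Next I back off and go round to its −y side.

Request:
carry_out:
  moves:
    - [[0, 0, 0, 0, 0.05, 0, -1], [0, 0, 0, 0, 0.15, 0, -1], [0, 0, 0, 0, 0.4, 0, -1], [0, 0, 0, 0, 0.45, 0, -1], [0, 0, 0, 0.6, 0.1, 0, -1], [0, 0, 0, 0.6, 0, 0, -1], [0, 0, 0, 0.6, 0, 0, -1], [0, 0, 0, 0.6, 0, 0, -1]]

```text
time: 6.97
tool_pos: [0.4845, -0.1422, 0.0201]
tool_rot: [-0.001, 0.707, -0.707, 0.001]
contact_force: [0.1, 0.6, -0.1]
gripper_width: -0.001
```

Request:
carry_out:
  moves:
    - [[0, 0, -1, 0, 0, 0, -1], [0, 0, -1, 0, 0, 0, -1], [0, 0, -1, 0, 0, 0, -1], [0, 0, -1, 0, 0, 0, -1], [0, 0, -1, 0, 0, 0, -1], [0, 0, -1, 0, 0, 0, -1], [0, 0, -1, 0, 0, 0, -1]]

```text
time: 7.55
tool_pos: [0.4846, -0.1414, 0.0199]
tool_rot: [-0.0, 0.888, -0.46, 0.001]
contact_force: [-0.2, -0.4, -0.2]
gripper_width: 0.0
```

Request:
carry_out:
  moves:
    - [[0, 0, -1, 0, 0, 0, -1], [0, 0, -1, 0, 0, 0, -1], [0, 0, -1, 0, 0, 0, -1], [0, 0, -1, 0, 0, 0, -1], [0, 0, -1, 0, 0, 0, -1], [0, 0, -1, 0, 0, 0, -1], [0, 0, 0, 0, 0, 0, -1], [0, 0, 0, 0, 0, 0, -1]]

```text
time: 8.22
tool_pos: [0.4844, -0.1412, 0.0198]
tool_rot: [0.0, 0.976, -0.217, 0.001]
contact_force: [0.1, -0.5, 0.4]
gripper_width: 0.003
```

```bash
python3 - <<'E'
from plant import state, grab_frame
import cv2,numpy as np
from h import *
from scipy.spatial.transform import Rotation as R
s=state();q=s['tool_rot'];M=R.from_quat([q[1],q[2],q[3],q[0]]).as_matrix();print(s['tool_pos'],s['contact_force'],'\n',M.round(3))
for n in('scene','side'):
    f=grab_frame(n);P=cloud(f);hsv=cv2.cvtColor(f['frame'],cv2.COLOR_RGB2HSV);H=P[...,2]
    m=(abs(H-.074)<.004)&(hsv[...,1]<40)&(P[...,0]>.5)&(P[...,0]<.7)&(abs(P[...,1]+.045)<.1)
    k,l,st,_=cv2.connectedComponentsWithStats(m.astype(np.uint8));i=1+np.argmax(st[1:,4]);ys,xs=np.where(l==i)
    Q=np.array([ray(f,u,v,.074) for u,v in zip(xs,ys)],np.float32)
    print(n,len(Q),Q.mean(0),cv2.minEnclosingCircle(Q*1000))
    cv2.imwrite(f'pics/b_{n}.png',f['frame'][:,:,::-1])
E
```

```text
[ 0.48440041 -0.14122513  0.01975284] [ 0.10230285 -0.50056736  0.40040908] 
 [[ 0.906 -0.424  0.002]
 [-0.424 -0.906 -0.001]
 [ 0.002 -0.    -1.   ]]
scene 1397 [ 0.5912936  -0.04479491] ((589.7394409179688, -44.48279571533203), 49.35602569580078)
side 1342 [ 0.5894049  -0.04428831] ((590.367431640625, -44.34770965576172), 50.374053955078125)
```

Request:
carry_out:
  moves:
    - [[0, 0, 0, 0.66, 0, 0, -1], [0, 0, 0, 0.66, 0, 0, -1], [0, 0, 0, 0, -0.4, 0, -1], [0, 0, 0, 0, -0.4, 0, -1], [0, 0, 0, 0, -0.4, 0, -1], [0, 0, 0, 0, 0, 0, -1], [0, 0, 0, 0, 0, 0, -1]]

```text
time: 8.9
tool_pos: [0.5522, -0.1195, 0.0193]
tool_rot: [0.0, 0.976, -0.216, 0.0]
contact_force: [-0.1, -0.8, 0.3]
gripper_width: -0.002
```

Request:
carry_out:
  moves:
    - [[0, 0, 0, 0, -0.15, 0, -1], [0, 0, 0, 0, -0.15, 0, -1], [0, 0, 0, 0, -0.1, 0, -1], [0, 0, 0, 0, -0.05, 0, -1], [0, 0, 0, 0, -0.03, 0, -1]]

```text
time: 9.32
tool_pos: [0.56, -0.1026, 0.0194]
tool_rot: [0.001, 0.976, -0.216, -0.0]
contact_force: [-1.6, -2.6, 0.4]
gripper_width: -0.001
```

Request:
carry_out:
  moves:
    - [[0, 0, 0, 0, -0.03, 0, -1], [0, 0, 0, 0, -0.03, 0, -1]]

```text
time: 9.48
tool_pos: [0.5606, -0.1007, 0.0191]
tool_rot: [0.0, 0.976, -0.216, -0.0]
contact_force: [-1.9, -2.6, -0.2]
gripper_width: -0.001
```

Request:
carry_out:
  moves:
    - [[0, 0, 0, -0.04, -0.09, 0, -1], [0, 0, 0, -0.04, -0.09, 0, -1], [0, 0, 0, -0.04, -0.09, 0, -1], [0, 0, 0, -0.04, -0.09, 0, -1], [0, 0, 0, -0.04, -0.09, 0, -1]]

```text
time: 9.9
tool_pos: [0.5613, -0.08, 0.0192]
tool_rot: [-0.0, 0.976, -0.216, -0.0]
contact_force: [-1.9, -2.9, -0.6]
gripper_width: 0.001
```

Request:
carry_out:
  moves:
    - [[0, 0, 0, -0.05, -0.11, 0, -1], [0, 0, 0, -0.05, -0.11, 0, -1], [0, 0, 0, -0.05, -0.11, 0, -1], [0, 0, 0, -0.05, -0.11, 0, -1], [0, 0, 0, -0.05, -0.11, 0, -1]]

```text
time: 10.32
tool_pos: [0.5616, -0.0558, 0.0193]
tool_rot: [-0.0, 0.976, -0.216, -0.0]
contact_force: [-2.6, -2.5, 0.8]
gripper_width: -0.001
```

Request:
carry_out:
  moves:
    - [[0, 0, 0, -0.052, -0.108, 0, -1], [0, 0, 0, -0.052, -0.108, 0, -1], [0, 0, 0, -0.052, -0.108, 0, -1], [0, 0, 0, -0.052, -0.108, 0, -1], [0, 0, 0, -0.052, -0.108, 0, -1], [0, 0, 0, -0.052, -0.108, 0, -1], [0, 0, 0, -0.052, -0.108, 0, -1], [0, 0, 0, -0.052, -0.108, 0, -1]]

```text
time: 10.98
tool_pos: [0.5611, -0.0175, 0.0193]
tool_rot: [-0.0, 0.976, -0.216, -0.0]
contact_force: [-2.0, -3.2, -0.4]
gripper_width: -0.001
```

```bash
cat > jar.py <<'E'
from plant import state, grab_frame
import cv2,numpy as np
from h import *
def jar(save=None):
    for n in('scene','side'):
        f=grab_frame(n);P=cloud(f);hsv=cv2.cvtColor(f['frame'],cv2.COLOR_RGB2HSV);H=P[...,2]
        m=(abs(H-.074)<.004)&(hsv[...,1]<40)&(P[...,0]>.5)&(P[...,0]<.68)&(abs(P[...,1])<.25)
        k,l,st,_=cv2.connectedComponentsWithStats(m.astype(np.uint8));i=1+np.argmax(st[1:,4]);ys,xs=np.where(l==i)
        Q=np.array([ray(f,u,v,.074) for u,v in zip(xs,ys)],np.float32)
        print(n,len(Q),Q.mean(0),cv2.minEnclosingCircle(Q*1000))
        if save: cv2.imwrite(f'pics/{save}_{n}.png',f['frame'][:,:,::-1])
E
python3 -c "
from jar import *
jar('c'); print(state()['tool_pos'],state()['contact_force'])"
```

```text
scene 1581 [0.5900154  0.03962605] ((584.9100952148438, 36.671138763427734), 55.56315231323242)
side 1579 [0.5877939 0.0418417] ((589.4942626953125, 38.08574295043945), 53.27825927734375)
[ 0.56153847 -0.01699139  0.01941504] [ 0.42062465 -0.78273706 -0.18802517]
```

View pics/c_side.png

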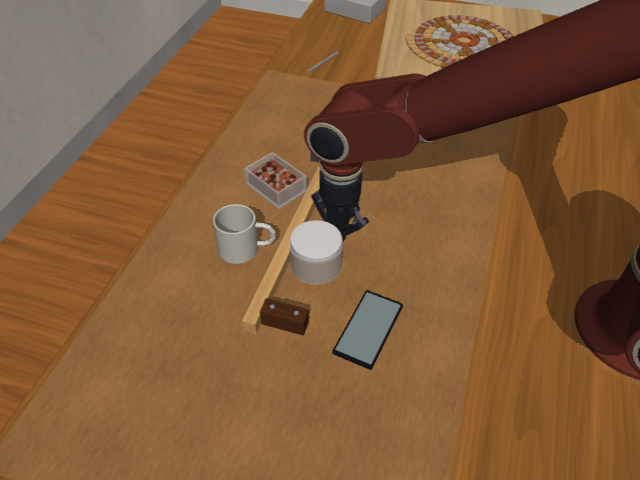

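The jar is moving along the batten, still touching it (lid at (316,240)), with the block ahead at (285,315) and the phone clear.

Request:
carry_out:
  moves:
    - [[0, 0, 0, -0.05, -0.11, 0, -1], [0, 0, 0, -0.052, -0.108, 0, -1], [0, 0, 0, -0.052, -0.108, 0, -1], [0, 0, 0, -0.052, -0.108, 0, -1], [0, 0, 0, -0.052, -0.108, 0, -1], [0, 0, 0, -0.052, -0.108, 0, -1], [0, 0, 0, -0.052, -0.108, 0, -1], [0, 0, 0, -0.052, -0.108, 0, -1]]

```text
time: 11.75
tool_pos: [0.5607, 0.0209, 0.0192]
tool_rot: [-0.0, 0.976, -0.216, -0.0]
contact_force: [-1.6, -2.4, -0.3]
gripper_width: 0.003
```

Request:
carry_out:
  moves:
    - [[0, 0, 0, -0.05, -0.11, 0, -1], [0, 0, 0, -0.052, -0.108, 0, -1], [0, 0, 0, -0.052, -0.108, 0, -1], [0, 0, 0, -0.052, -0.108, 0, -1], [0, 0, 0, -0.052, -0.108, 0, -1]]

```text
time: 12.17
tool_pos: [0.5605, 0.0448, 0.0193]
tool_rot: [0.0, 0.976, -0.216, -0.0]
contact_force: [-1.7, -2.3, -0.5]
gripper_width: 0.002
```

```bash
python3 -c "
from jar import *
print(state()['contact_force']);jar('d'); print(state()['tool_pos'],state()['contact_force'])"
```

```text
[-1.73775005 -2.27415955 -0.52671057]
scene 1669 [0.589562   0.10200991] ((586.5028686523438, 97.23489379882812), 55.21711730957031)
side 1743 [0.58720356 0.10430938] ((586.452392578125, 100.81105041503906), 52.45303726196289)
[0.5610266  0.04540589 0.01949367] [1.06891109 0.61750155 0.81605579]
```

Request:
carry_out:
  moves:
    - [[0, 0, 0, -0.05, -0.11, 0, -1], [0, 0, 0, -0.052, -0.108, 0, -1], [0, 0, 0, -0.03, -0.064, 0, -1], [0, 0, 0, -0.02, -0.043, 0, -1]]

```text
time: 12.6
tool_pos: [0.5605, 0.059, 0.0193]
tool_rot: [0.0, 0.976, -0.216, -0.0]
contact_force: [-2.3, -2.5, -0.4]
gripper_width: 0.0
```

Request:
carry_out:
  moves:
    - [[0, 0, 0, -0.015, -0.032, 0, -1], [0, 0, 0, -0.015, -0.032, 0, -1], [0, 0, 0, -0.01, -0.022, 0, -1]]

```text
time: 12.85
tool_pos: [0.5604, 0.0626, 0.0192]
tool_rot: [0.0, 0.976, -0.216, -0.0]
contact_force: [-2.7, -3.1, 0.2]
gripper_width: -0.002
```

Request:
carry_out:
  moves:
    - [[0, 0, 0, -0.01, -0.022, 0, -1], [0, 0, 0, -0.01, -0.022, 0, -1]]

```text
time: 13.02
tool_pos: [0.5605, 0.0645, 0.0192]
tool_rot: [0.0, 0.976, -0.216, -0.0]
contact_force: [-1.7, -2.6, 0.4]
gripper_width: -0.005
```

Request:
carry_out:
  moves:
    - [[0, 0, 0, -0.01, -0.022, 0, -1], [0, 0, 0, -0.01, -0.022, 0, -1]]

```text
time: 13.18
tool_pos: [0.5606, 0.0665, 0.0192]
tool_rot: [-0.0, 0.976, -0.216, -0.0]
contact_force: [-0.7, -3.4, 0.4]
gripper_width: -0.005
```

Request:
carry_out:
  moves:
    - [[0, 0, 0, -0.01, -0.022, 0, -1]]

```text
time: 13.27
tool_pos: [0.5607, 0.0672, 0.0193]
tool_rot: [0.0, 0.976, -0.216, 0.0]
contact_force: [-2.1, -6.4, 1.0]
gripper_width: -0.0
```

Request:
carry_out:
  moves:
    - [[0, 0, 0, -0.01, -0.022, 0, -1]]

```text
time: 13.35
tool_pos: [0.5607, 0.0673, 0.0194]
tool_rot: [0.001, 0.976, -0.216, 0.0]
contact_force: [-2.2, -10.0, 1.1]
gripper_width: 0.003
```

Request:
carry_out:
  moves:
    - [[0, 0, 0, -0.01, -0.022, 0, -1]]

```text
time: 13.43
tool_pos: [0.5608, 0.0673, 0.0195]
tool_rot: [0.002, 0.976, -0.216, 0.0]
contact_force: [-3.4, -13.0, 1.2]
gripper_width: -0.002
```

Request:
carry_out:
  moves:
    - [[0, 0, 0, 0, 0, 0, -1]]

```text
time: 13.52
tool_pos: [0.5608, 0.0673, 0.0195]
tool_rot: [0.002, 0.976, -0.216, 0.0]
contact_force: [-3.0, -10.3, 0.9]
gripper_width: 0.002
```

Request:
carry_out:
  moves:
    - [[0, 0, 0, 0, 0, 0, -1]]

```text
time: 13.6
tool_pos: [0.5608, 0.0673, 0.0195]
tool_rot: [0.002, 0.976, -0.216, 0.0]
contact_force: [-1.8, -9.7, 0.6]
gripper_width: -0.002
```

```bash
python3 -c "
from jar import *
print(state()['contact_force']);jar('e'); print(state()['tool_pos'],state()['contact_force'])"
```

```text
[-1.75671732 -9.71180867  0.61412731]
scene 1726 [0.5892078  0.12436619] ((582.92578125, 120.30536651611328), 57.00247573852539)
side 1827 [0.58700025 0.12580459] ((584.994140625, 124.63860321044922), 51.462493896484375)
[0.56075756 0.0672811  0.01946221] [-3.09051174 -9.7103291   0.80542343]
```

View pics/e_side.png

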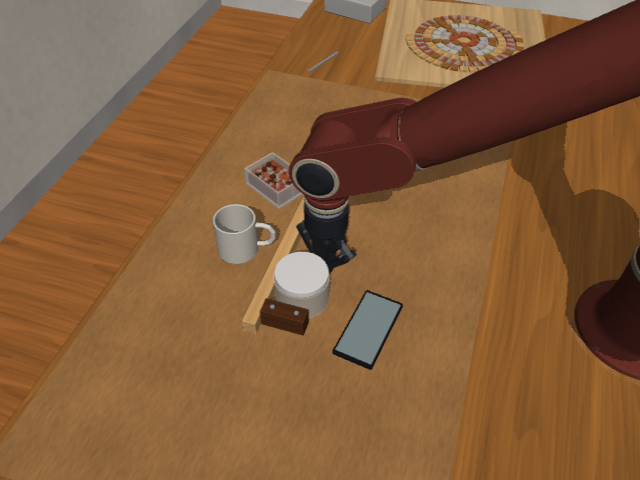

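Jar is in the corner (lid at (301,272)), standing upright and touching the block and batten. I'll add a small amount of press and hold.

Request:
carry_out:
  moves:
    - [[0, 0, 0, -0.003, -0.008, 0, -1], [0, 0, 0, 0, 0, 0, -1]]

```text
time: 13.87
tool_pos: [0.5608, 0.0673, 0.0195]
tool_rot: [0.002, 0.976, -0.216, 0.0]
contact_force: [-2.8, -11.3, 1.7]
gripper_width: 0.002
```

Request:
carry_out:
  moves:
    - [[0, 0, 0, 0, 0, 0, -1], [0, 0, 0, 0, 0, 0, -1], [0, 0, 0, 0, 0, 0, -1]]

```text
time: 14.12
tool_pos: [0.5608, 0.0673, 0.0195]
tool_rot: [0.002, 0.976, -0.216, 0.0]
contact_force: [-3.4, -11.1, 1.0]
gripper_width: -0.001
```

Request:
carry_out:
  moves:
    - [[0, 0, 0, 0, 0.03, 0, -1], [0, 0, 0, 0, 0.1, 0, -1], [0, 0, 0, 0, 0.3, 0, -1], [0, 0, 0, 0, 0.5, 0, -1], [0, 0, 0, 0, 0.6, 0, -1], [0, 0, 0, 0, 0.6, 0, -1], [0, 0, 0, 0, 0.3, 0, -1], [0, 0, 0, 0, 0, 0, -1]]

```text
time: 14.78
tool_pos: [0.5189, -0.0201, 0.0193]
tool_rot: [-0.0, 0.976, -0.218, 0.0]
contact_force: [-0.4, -0.3, -0.8]
gripper_width: -0.001
```

Request:
carry_out:
  moves:
    - [[0, 0, 0, 0, 0, -0.4, -1], [0, 0, 0, 0, 0.3, -0.7, -1], [0, 0, 0, 0, 0.3, -0.7, -1], [0, 0, 0, 0, 0.3, -0.7, -1], [0, 0, 0, 0, 0.3, -0.7, -1], [0, 0, 0, 0, 0, -0.4, -1], [0, 0, 0, 0, 0, 0, -1], [0, 0, 0, 0, 0, 0, -1]]

```text
time: 15.45
tool_pos: [0.5005, -0.0617, 0.1647]
tool_rot: [-0.0, 0.976, -0.216, 0.002]
contact_force: [-0.4, -0.6, -0.1]
gripper_width: 0.0
```

```bash
python3 -c "
from jar import *
print(state()['tool_pos'],state()['contact_force']);jar('f')
import pickle
for n in('scene','side'):
    f=pickle.load(open(n+'.pkl','rb'))['frame'];g=grab_frame(n)['frame']
    d=cv2.absdiff(f,g).max(2)
    print(n,{k:float((d[s]>40).mean()) for k,s in {'scene':dict(phone=np.s_[212:256,365:452],mug=np.s_[270:340,260:315],stop=np.s_[262:292,388:418],tub=np.s_[246:305,152:232],bat=np.s_[280:318,340:415]),'side':dict(phone=np.s_[290:368,334:404],mug=np.s_[205:262,212:276],stop=np.s_[298:334,260:310],bat=np.s_[290:330,243:262])}[n].items()})
"
```

```text
[ 0.50049023 -0.06169629  0.16465077] [-0.3579284  -0.60490589 -0.06663478]
scene 1672 [0.58982795 0.12547308] ((589.2774658203125, 124.63972473144531), 49.599761962890625)
side 1790 [0.5870507  0.12592253] ((587.7664794921875, 125.42803955078125), 49.452239990234375)
scene {'phone': 0.2283176593521421, 'mug': 0.0, 'stop': 0.09444444444444444, 'tub': 0.0, 'bat': 0.04631578947368421}
side {'phone': 0.0, 'mug': 0.0, 'stop': 0.1388888888888889, 'bat': 0.0}
```

View pics/f_side.png

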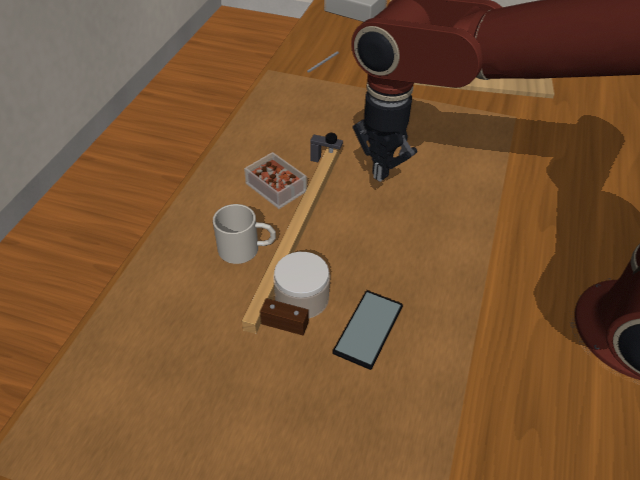

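View pics/f_scene.png

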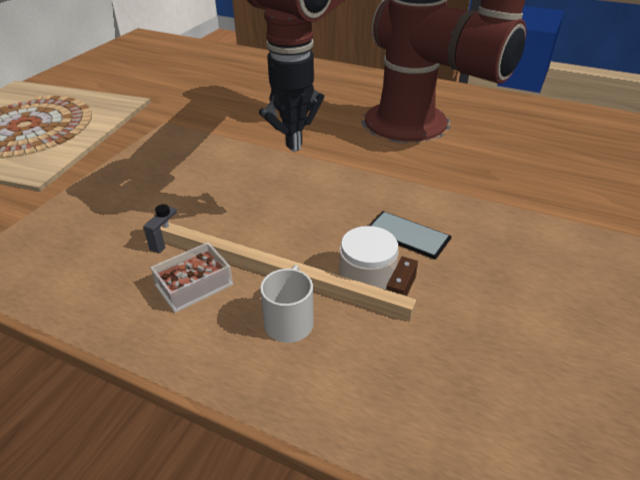

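The jar stands in the corner (side (301,285), scene (369,262)). The gripper is clear, and the mug, phone and tub look unmoved. The pixel changes near the block and phone are where the jar now covers or shades them.

```bash
python3 -c "
from plant import ticket
print(ticket.job_done())"
```

```text
the job is handed in; nothing more can be done
None
```

The jar now stands upright in the corner, touching both the batten and the stop block, and the job is handed in at about 15.5 s of the 72 s allowed.

- **Push to the batten:** I used the shut fingers low on the jar. The wrist read 11.4 to 12.3 N at the end. Sliding the jar took about 2 N, so I estimate 10 N on the batten.
- **Slide along the batten:** I pushed from the −y side, angled about 25° towards the batten to keep the jar touching it. The wrist force stayed at 2 to 4 N throughout.
- **Press against the block:** the wrist held about 11 N along the batten. One reading touched 13 N for a moment, below the 16 N limit, and the load on the batten was about 3 N.
- **Last checks:** after backing away, the two cameras put the jar at about (0.588, 0.125) m. The corner should be at (0.587, 0.125) m, and the 1–2 mm difference between the cameras is within their calibration.
- **Other objects:** the mug, phone and tub were unchanged in every view that shows them clearly. My image comparison flagged changes around the phone, block and batten end. I put these down to the jar and its shadow now covering part of them, because the side view shows no change at the phone or the batten end. It did flag the block, where the jar now stands.
- **Contact forces:** the loads on the batten and block are inferred from the wrist force (noise of about 1 N), not measured directly.

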